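Sort the tagged spice tins

TASK

Sort the four tagged spice tins on the worktop by the shape of the tag on the lid: the two with a round tag are still good and go into the slots of the rack with the tall back, the two with a bar-shaped tag are past their date and go into the slots of the low tray, one tin to a slot, upright and fully down. Set them down gently rather than dropping them, do not tip any tin over, and leave the untagged tin, the pepper mill, the glass jar and the little bowl where they stand.

Things in the scene. Friction and masses are not known exactly. Their poses are not given: they have to be found in the camera images.
- tin_round_a: Steel spice tin with a black lid, 40 mm (its x) by 62 mm (its y) and 85 mm tall, about 130 g; its lid (the top 9 mm) is 1 mm smaller all round. Origin at the centre of its underside, z up. A round white paper tag, 32 mm across, lies on top of the lid.
- tin_round_b: Steel spice tin with a black lid, 40 mm (its x) by 62 mm (its y) and 85 mm tall, about 130 g; its lid (the top 9 mm) is 1 mm smaller all round. Origin at the centre of its underside, z up. A round white paper tag, 32 mm across, lies on top of the lid.
- tin_bar_a: Steel spice tin with a black lid, 40 mm (its x) by 62 mm (its y) and 85 mm tall, about 130 g; its lid (the top 9 mm) is 1 mm smaller all round. Origin at the centre of its underside, z up. A white paper tag in the shape of a bar, 10 by 56 mm, lies along the middle of the lid.
- tin_bar_b: Steel spice tin with a black lid, 40 mm (its x) by 62 mm (its y) and 85 mm tall, about 130 g; its lid (the top 9 mm) is 1 mm smaller all round. Origin at the centre of its underside, z up. A white paper tag in the shape of a bar, 10 by 56 mm, lies along the middle of the lid.
- tin_plain: Steel spice tin with a black lid, 40 mm (its x) by 62 mm (its y) and 85 mm tall, about 130 g; its lid (the top 9 mm) is 1 mm smaller all round. Origin at the centre of its underside, z up. No tag on its lid: it stays where it is.
- mill: Dark wooden pepper mill standing among the tins, 50 mm across, 140 mm tall, origin at the centre of its underside. A bystander.
- jar: Small glass jar standing among the tins, 46 mm across, 90 mm tall, origin at the centre of its underside. A bystander.
- ramekin: Little white ceramic bowl standing among the tins, 60 mm across, 35 mm tall, origin at the centre of its underside. A bystander.
- rack: Fixed plywood rack, 160 mm (x) by 100 mm (y), with two slots side by side at x = -45 and +45 mm and a tall upright back panel, 100 mm high, 8 mm thick, behind both slots (centred on y = +46 mm). It stands to the left or the right of the tins. Origin at the centre of its underside.
- tray: Fixed low plywood tray without a back, 62 mm (x) by 168 mm (y), with two slots end to end at y = -42 and +42 mm. It stands on the other side of the tins from the rack. Origin at the centre of its underside.
- rack_slot0 (a point): Centre of the floor of the rack's slot at x = -45 mm, 6 mm above the worktop; axes as the rack. The slot is 50 mm (rack x) by 74 mm (rack y) inside; its 5 mm walls rise to 28 mm above the worktop. A tin fits with its x along the rack x, either way round, with 5 mm (x) and 6 mm (y) play each side.
- rack_slot1 (a point): Centre of the floor of the rack's slot at x = +45 mm, 6 mm above the worktop; axes as the rack. The slot is 50 mm (rack x) by 74 mm (rack y) inside; its 5 mm walls rise to 28 mm above the worktop. A tin fits with its x along the rack x, either way round, with 5 mm (x) and 6 mm (y) play each side.
- tray_slot0 (a point): Centre of the floor of the tray's slot at y = -42 mm, 6 mm above the worktop; axes as the tray. The slot is 50 mm (tray x) by 74 mm (tray y) inside; its 5 mm walls rise to 28 mm above the worktop. A tin fits with its x along the tray x, either way round, with 5 mm (x) and 6 mm (y) play each side.
- tray_slot1 (a point): Centre of the floor of the tray's slot at y = +42 mm, 6 mm above the worktop; axes as the tray. The slot is 50 mm (tray x) by 74 mm (tray y) inside; its 5 mm walls rise to 28 mm above the worktop. A tin fits with its x along the tray x, either way round, with 5 mm (x) and 6 mm (y) play each side.
Things that resemble listed ones, but are neither listed nor needed, are in the scene too. Leave any orange or turquoise look-alike of the rack alone.

How it is judged:
By the outcome, as a careful person would: the job done as asked, in the order asked, and still so for the second after the job is handed in, with the robot touching nothing.
It also fails if it takes over 72 s, if anything falls off the work surface, if the arm or the gripper's body presses on something with over 40 N, if the wrist force passes 120 N, or if a joint passes its speed limit or range.

ROBOT

A 6-joint arm with a two-finger parallel gripper is mounted at the origin on the work surface. World frame = base frame: x ahead of the robot, y to its left, z up, the work surface at z = 0. Lengths are in m, angles in degrees, forces in N, time in s.
With the tool pointing down it reaches from about 0.375 to 0.9 m from the base axis. Payload 3.1 kg.
Tool frame: the origin (TCP) lies at the very end of the fingers, on their centre line; the grasp point (between the pads) lies 19 mm behind it; z points along the fingers, y is the line along which they close (so a half turn about z gives the same grasp; the last joint's range is limited). The gripper opens to 87 mm and grips with 3 to 60 N. Pads are 19 mm wide; open, the fingers measure 117 mm over their backs; the gripper's body (75 mm by 190 mm) begins 51 mm behind the grasp point.
Start: joints at [-85.285, 30.224, 82.088, -0, 67.689, -10.227], TCP at [0.161, -0.604, 0.198] pointing down, gripper open.
Joint ranges: [-176.69, 176.69], [-43.24, 126.21], [12.49, 139.97], [-82, 262], [0, 151.66], [-163.58, 163.58]. Speed limits (degrees/s): [159.86, 159.86, 180, 180, 180, 180].

INTERFACE

Orientations are given as a 3x3 rotation matrix whose columns are the frame's x, y, z axes.
In Python, from rig import bot, imaging gives the robot as it stands.
- The arm moves only by the tool drive_tool, never from a script. Its argument "deltas" is text: rows parted by semicolons, each of 5 numbers parted by spaces: the finger opening in mm, from 0 to 87, then the shift along the world's x, y, z in mm, then the turn about the world's z in rad. In form: jaw dx dy dz twist; .... A call has 1 to 12 rows; each row is the pose to reach, as a shift and turn from the pose commanded when the call began; what a row does not reach only later rows make up. A row lasts 1/10 s, in which the tool goes at most 50 mm and 8.59 degrees, less where a joint would pass 70% of its speed; a pose out of reach is approached as far as the arm can. A call with a gripper value outside its range is refused whole. The fingers move at their own pace and stop on an object; the grip force is fixed at half the most. Time passes only in rows, so rows that repeat a pose let the fingers close. It gives the time, the measured TCP pose, the force, the opening and the grip force at its end, in the units of the state.
- bot.read_state(): the state, without advancing time (a new reading comes with each control period).
- imaging.capture(name): name is "scene" or "side" or "wrist"; returns the picture (400x640x3 uint8, red, green, blue); there is no depth.
- imaging.camera_model(name): a dict with "fx", "fy", "cx", "cy" (pixels), "T" (4x4, takes a point from camera to world coordinates). Camera axes: x right, y down, z forward; pixel columns grow to the right and rows downward; lengths in m; the calibration is good to about 2 mm. A picture is of the moment at which its call begins: read the wrist's pose just before it. camera_model takes no time and is no camera call; for the wrist camera it gives the pose at the moment of the call.
- bot.hand_in(): hands the job in; it is judged then, once.
The state is a dict: "time_s": time; "joint_positions": joint angles; "qvel": joint speeds; "tau": joint torques, N m; "position": TCP position; "tcp_rot": TCP orientation; "force": force on the tool from outside, world axes, zero at the start; "moment": the same for the moment, N m; "opening": opening from 0.0 (shut) to 1.0 (fully open); "grasp_force": force on a finger pad.
Only numpy, scipy, OpenCV 4.12 (cv2) and the standard library are available. Lean on these libraries where they do the work, as an engineer would, in place of code of your own. Each camera call takes 0.05 s, during which the arm holds its last target. There are 200 camera calls.

## Working session

There is one attempt and no reset: what is moved stays moved. The work goes in short steps, Python scripts to look and compute and a tool call to move; the robot and the scene stay as the last step left them, time stands still between calls to the robot, and variables do not carry over. Pictures are saved under pics/ and viewed, at most 10 in all, crops included, and the job is handed in when it is done.

Besides the shell and the picture viewer there is one more tool, called after "Call:" as a command line: name --argument value ..., lists and objects as JSON in quotes. drive_tool: Moves the arm, as the interface text tells. Its arguments: {"type":"object","properties":{"deltas":{"type":"string"}},"required":["deltas"]}

```bash
mkdir -p pics; ls
python3 - <<'E'
from rig import bot, imaging
import cv2,numpy as np
s=bot.read_state();print(s['time_s'],s['position'],s['tcp_rot'],s['opening'])
for n in ("scene","side","wrist"):
    m=imaging.camera_model(n);print(n,m['fx'],m['cx'],m['cy'],np.round(m['T'],3).tolist())
    cv2.imwrite(f'pics/{n}0.png',imaging.capture(n)[:,:,::-1])
E
```

```text
pics
0.0 [ 0.16109211 -0.60309016  0.19659113] [[ 9.66190185e-01  2.57830319e-01 -2.28179433e-04]
 [ 2.57830223e-01 -9.66187972e-01  2.09250493e-03]
 [ 3.19046989e-04 -2.08058928e-03 -9.99997785e-01]] 1.0006753622061593
scene 432.4326010688552 321.0457106011746 198.94254855753923 [[-0.478, 0.624, -0.618, 1.142], [0.878, 0.351, -0.325, 0.352], [0.014, -0.698, -0.716, 0.765], [0.0, 0.0, 0.0, 1.0]]
side 363.16630106309634 325.31363485242775 203.17463142847933 [[-0.782, -0.379, 0.495, -0.035], [-0.623, 0.502, -0.6, 0.669], [-0.021, -0.777, -0.629, 0.73], [0.0, 0.0, 0.0, 1.0]]
wrist 339.9765883613466 315.6700627126469 198.2534541787683 [[0.258, -0.924, -0.283, 0.239], [-0.966, -0.247, -0.074, -0.583], [-0.001, 0.293, -0.956, 0.384], [0.0, 0.0, 0.0, 1.0]]
```

View pics/scene0.png

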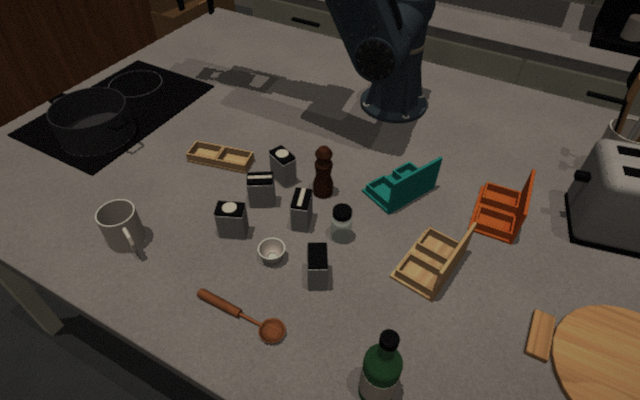

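View pics/side0.png

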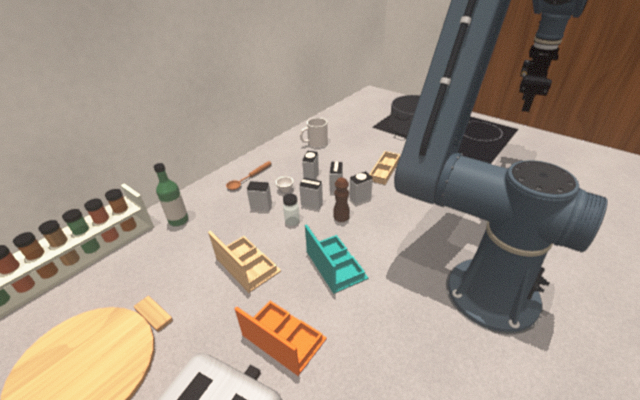

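The scene view shows the round tins at about (283,155) and (230,209), the bar tins at (260,177) and (302,196), and the plain tin at (317,253). The tray is at (220,156), and the plywood rack at (435,262) is the right one. The teal and orange racks are decoys.

```bash
cat > h.py <<'E'
from rig import bot, imaging
import cv2,numpy as np
def pix2w(m,uv,z):
    uv=np.atleast_2d(np.array(uv,float));T=m['T']
    d=np.c_[(uv[:,0]-m['cx'])/m['fx'],(uv[:,1]-m['cy'])/m['fy'],np.ones(len(uv))]@T[:3,:3].T
    o=T[:3,3];return o+d*((z-o[2])/d[:,2])[:,None]
def w2pix(m,P):
    P=np.atleast_2d(P);c=(P-m['T'][:3,3])@m['T'][:3,:3]
    return np.c_[c[:,0]/c[:,2]*m['fx']+m['cx'],c[:,1]/c[:,2]*m['fy']+m['cy']]
E
python3 - <<'E'
from h import *
m=imaging.camera_model('scene')
for n,uv,z in [('ra',(283,155),.085),('rb',(230,209),.085),('ba',(260,177),.085),('bb',(302,196),.085),('pl',(317,251),.085),('mill',(323,150),.14),('jar',(342,212),.09),('ram',(272,245),.035),('tray',(220,154),.028),('rack',(433,258),.02)]:
    print(n,np.round(pix2w(m,uv,z)[0]*1000))
im=cv2.imread('pics/scene0.png')
cv2.imwrite('pics/crop1.png',cv2.resize(im[125:295,180:380],None,fx=3.5,fy=3.5,interpolation=cv2.INTER_CUBIC)[:600])
E
```

```text
ra [ 468. -109.   85.]
rb [ 676. -113.   85.]
ba [ 561. -114.   85.]
bb [567.   2.  85.]
pl [684. 104.  85.]
mill [463.  -2. 140.]
jar [571. 103.  90.]
ram [683.  -5.  35.]
tray [ 490. -295.   28.]
rack [535. 306.  20.]
```

View pics/crop1.png

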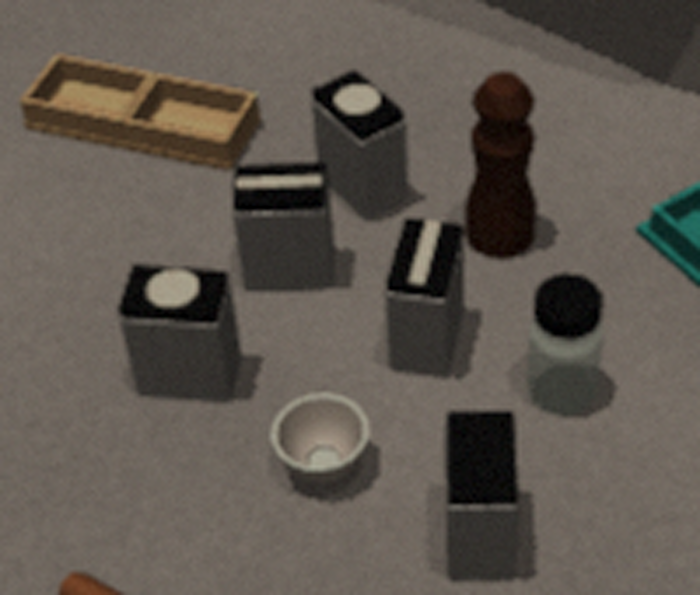

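The crop shows all four lid outlines clearly. I'll back-project the lid corners for yaw and look at the rack.

Run:
```python
from h import *
m=imaging.camera_model('scene')
C={'ra':[(315,95),(355,73),(405,115),(360,137)],'rb':[(135,268),(228,270),(222,320),(123,315)],'ba':[(237,165),(325,165),(328,207),(236,208)],'bb':[(402,220),(462,225),(447,297),(389,290)],'pl':[(448,412),(514,412),(516,502),(448,502)]}
for n,c in C.items():
    w=pix2w(m,np.array(c)/3.5+[180,125],.085)[:,:2]*1000
    r=cv2.minAreaRect(w.astype(np.float32));b=cv2.boxPoints(r)
    e=max([b[1]-b[0],b[2]-b[1]],key=np.linalg.norm)
    print(n,np.round(w.mean(0)),np.round(r[1]),'long axis deg',round(np.degrees(np.arctan2(e[1],e[0]))%180))
im=cv2.imread('pics/scene0.png')
cv2.imwrite('pics/crop2.png',cv2.resize(im[210:310,380:490],None,fx=6,fy=6,interpolation=cv2.INTER_CUBIC)[:600])
```

```text
ra [ 468. -111.] [59. 38.] long axis deg 68
rb [ 675. -112.] [42. 60.] long axis deg 118
ba [ 564. -111.] [41. 62.] long axis deg 120
bb [574.   5.] [64. 39.] long axis deg 23
pl [692. 110.] [62. 38.] long axis deg 29
```

View pics/crop2.png

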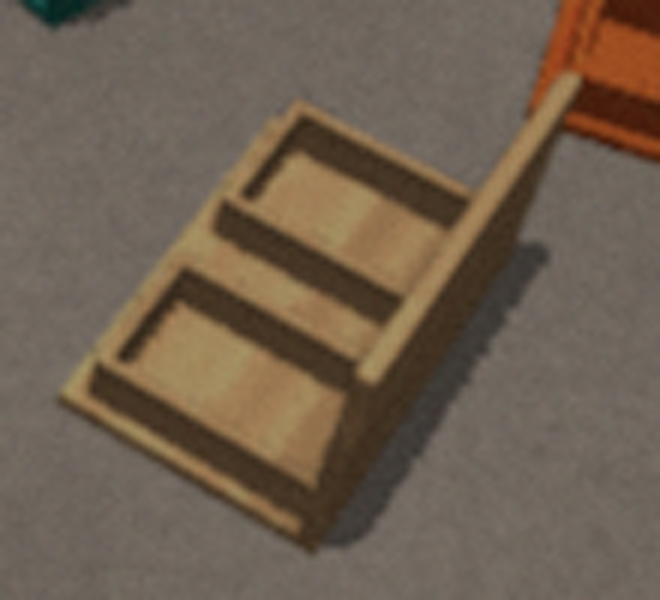

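```bash
cat >> h.py <<'E'
from scipy.optimize import least_squares
def fit(m,model,uv,x0):
    model=np.array(model,float)/1000;uv=np.array(uv,float)
    def W(p):
        c,s=np.cos(p[2]),np.sin(p[2]);P=model.copy()
        P[:,0]=c*model[:,0]-s*model[:,1]+p[0];P[:,1]=s*model[:,0]+c*model[:,1]+p[1];return P
    r=least_squares(lambda p:(w2pix(m,W(p))-uv).ravel(),x0,loss='soft_l1')
    return r.x,(w2pix(m,W(r.x))-uv)
E
python3 - <<'E'
from h import *
m=imaging.camera_model('scene')
mod=[(80,-50,5),(-75,-42,28),(80,42,100),(-80,42,100),(-80,50,100),(80,50,0)]
uv=np.array([(60,395),(300,100),(357,368),(567,70),(582,78),(315,550)])/6+[380,210]
p,r=fit(m,mod,uv,[.535,.306,0]);print('rack',p[:2],np.degrees(p[2]),np.round(r,1).tolist())
mod=[(-31,-84,28),(31,-84,28),(31,84,28),(-31,84,28),(31,-84,0),(31,84,0)]
uv=np.array([(62,57),(25,98),(237,140),(258,95),(26,128),(235,165)])/3.5+[180,125]
for a in (0,.5,-.5):
    p,r=fit(m,mod,uv,[.49,-.295,a]);print('tray',p[:2],np.degrees(p[2]),np.round(r,1).tolist())
E
```

```text
rack [0.54024273 0.30200768] -8.780625446845276 [[-0.1, -0.2], [-0.2, -0.6], [-0.3, 0.6], [-0.1, -0.8], [1.0, -0.3], [-0.1, 1.0]]
tray [ 0.48212202 -0.29764331] 13.62355409376082 [[-0.5, -1.7], [-0.6, 0.6], [-1.5, 0.1], [1.2, -1.8], [1.3, 0.1], [0.3, 1.1]]
tray [ 0.48212202 -0.29764331] 13.62355585714621 [[-0.5, -1.7], [-0.6, 0.6], [-1.5, 0.1], [1.2, -1.8], [1.3, 0.1], [0.3, 1.1]]
tray [ 0.48212202 -0.29764331] 13.623556049196491 [[-0.5, -1.7], [-0.6, 0.6], [-1.5, 0.1], [1.2, -1.8], [1.3, 0.1], [0.3, 1.1]]
```

Call:
drive_tool --deltas "87 420 483 123 0;87 420 483 123 0;87 420 483 123 0;87 420 483 123 0;87 420 483 123 0;87 420 483 123 0;87 420 483 123 0;87 420 483 123 0;87 420 483 123 0;87 420 483 123 0;87 420 483 123 0;87 420 483 123 0"

```text
time_s: 1.35
position: [0.5486, -0.1573, 0.311]
tcp_rot: [[0.966, 0.258, -0.0], [0.258, -0.966, 0.0], [-0.0, -0.0, -1.0]]
force: [1.3, -1.6, 0.3]
opening: 0.997
grasp_force: 0.0
```

Call:
drive_tool --deltas "58 0 0 0 0;58 0 0 0 0;58 0 0 0 0;58 0 0 0 0"

```text
time_s: 1.75
position: [0.5467, -0.1604, 0.3102]
tcp_rot: [[0.967, 0.256, -0.001], [0.256, -0.967, 0.0], [-0.001, -0.001, -1.0]]
force: [-0.4, -0.4, 0.0]
opening: 0.728
grasp_force: 0.0
```

Run:
```python
from h import *
import pickle
s=bot.read_state();m=imaging.camera_model('wrist');im=imaging.capture('wrist')
pickle.dump((m,im),open('w1.pkl','wb'));cv2.imwrite('pics/w1.png',im[:,:,::-1])
print(s['time_s'],s['position'],s['joint_positions'],abs(np.array(s['qvel'])).max(),s['opening'])
```

```text
1.75 [ 0.54665078 -0.16035219  0.3102433 ] [-2.75709315e+01  1.95690213e+01  8.15554991e+01 -2.24394454e-02
  7.89588112e+01  4.76191041e+01] 0.31520642905759977 0.7278233799694137
```

View pics/w1.png

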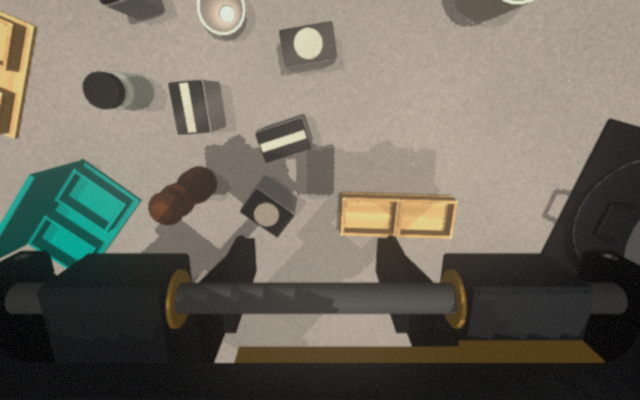

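The wrist view shows rb's tag at (308,43), bb's at (188,106), ba's at (282,139), ra's at (266,214), and the tray at (398,216). I'll zoom in on ra, rb and the tray and fit the bars automatically.

Run:
```python
from h import *
import pickle
m,im=pickle.load(open('w1.pkl','rb'));g=cv2.cvtColor(im,cv2.COLOR_RGB2GRAY)
for n,(u,v) in dict(rb=(308,43),bb=(188,106),ba=(282,139),ra=(266,214)).items():
    c=g[v-28:v+28,u-28:u+28];n_,lab,st,ce=cv2.connectedComponentsWithStats((c>(0.5*c[26:30,26:30].max()+0.5*np.percentile(c,5))).astype(np.uint8))
    l=lab[28,28];ys,xs=np.nonzero(lab==l)
    w=pix2w(m,np.c_[xs+u-28,ys+v-28],.085)[:,:2]*1000
    r=cv2.minAreaRect(w.astype(np.float32));b=cv2.boxPoints(r);e=max([b[1]-b[0],b[2]-b[1]],key=np.linalg.norm)
    print(n,np.round(w.mean(0),1),np.round(r[1]),round(np.degrees(np.arctan2(e[1],e[0]))%180,1))
a=cv2.resize(im[5:85,265:350],(425,400),interpolation=cv2.INTER_CUBIC)
b=cv2.resize(im[165:245,230:300],(350,400),interpolation=cv2.INTER_CUBIC)
c=cv2.resize(im[185:245,330:470],(466,200),interpolation=cv2.INTER_CUBIC)
o=np.zeros((600,775,3),np.uint8);o[:400,:425]=a;o[:400,425:]=np.clip(b*1.6,0,255);o[400:,:466]=c
cv2.imwrite('pics/z1.png',o[:,:,::-1])
```

```text
rb [ 675.  -117.5] [31. 31.] 104.8
bb [572.2   1.8] [56. 10.] 19.2
ba [ 562.7 -115.3] [11. 56.] 123.0
ra [ 455.5 -111.8] [75. 72.] 13.7
```

View pics/z1.png

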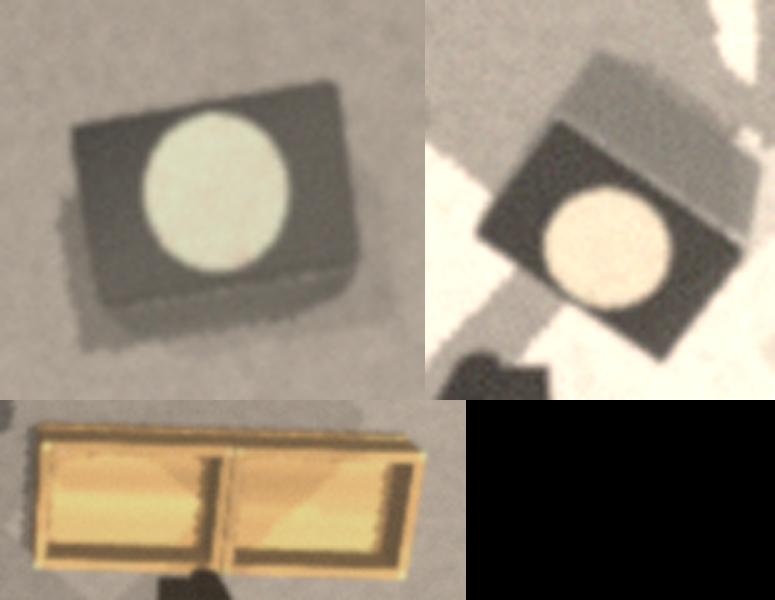

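Run:
```python
from h import *
import pickle
m,im=pickle.load(open('w1.pkl','rb'))
lid=[(-19,-30,85),(19,-30,85),(19,30,85),(-19,30,85)]
def go(n,mod,uv,x0):
    p,r=fit(m,mod,uv,x0);print(n,np.round(p[:2]*1000,1),round(np.degrees(p[2])+90,1),np.round(r,1).tolist())
for n,c,x in [('rb',np.array([(73,128),(333,82),(357,262),(107,303)])/5+[265,5],(.675,-.117)),('ra',np.array([(132,120),(317,247),(237,358),(55,233)])/5+[230,165],(.468,-.111))]:
    w=pix2w(m,c,.085)[:,:2];print(w.mean(0))
    r=cv2.minAreaRect((w*1000).astype(np.float32));b=cv2.boxPoints(r);e=max([b[1]-b[0],b[2]-b[1]],key=np.linalg.norm)
    print(n,np.round(r[0],1),np.round(r[1],1),round(np.degrees(np.arctan2(e[1],e[0]))%180,1))
c=np.array([(42,45),(423,55),(403,177),(38,167)])/[466/140,200/60]+[330,185]
w=pix2w(m,c,.028)[:,:2]*1000;print(np.round(w),w.mean(0),cv2.minAreaRect(w.astype(np.float32)), np.degrees(np.arctan2(*(w[0]-w[1])[::-1])),np.degrees(np.arctan2(*(w[3]-w[2])[::-1])))
```

```text
[ 0.67423738 -0.11839795]
rb [ 674.1 -118.3] [37.  57.9] 113.9
[ 0.46725465 -0.11702747]
ra [ 467. -117.] [58.1 37.8] 68.4
[[ 495. -214.]
 [ 533. -376.]
 [ 477. -389.]
 [ 440. -229.]] [ 486.41330979 -301.92793295] ((486.2843322753906, -301.7716369628906), (57.580108642578125, 165.96844482421875), 13.267643928527832) 103.2676502929781 103.14271065058459
```

Call:
drive_tool --deltas "58 16 45 -160 1.85;58 16 45 -160 1.85;58 16 45 -160 1.85;58 16 45 -160 1.85;58 16 45 -160 1.85;58 16 45 -160 1.85;58 16 45 -160 1.85;58 16 45 -160 1.85;58 16 45 -160 1.85;58 16 45 -160 1.85;58 16 45 -160 1.85;58 16 45 -160 1.85"

```text
time_s: 3.0
position: [0.5632, -0.1155, 0.1507]
tcp_rot: [[-0.474, 0.881, -0.0], [0.881, 0.474, 0.0], [0.0, -0.0, -1.0]]
force: [0.4, 0.1, 0.6]
opening: 0.669
grasp_force: 0.0
```

Call:
drive_tool --deltas "58 0 0 0 0;58 0 0 0 0;58 0 0 0 0"

```text
time_s: 3.3
position: [0.5636, -0.1147, 0.1508]
tcp_rot: [[-0.468, 0.884, -0.0], [0.884, 0.468, 0.0], [0.0, -0.0, -1.0]]
force: [0.3, 0.4, -0.5]
opening: 0.668
grasp_force: 0.0
```

```bash
cat >> h.py <<'E'
import pickle
def tag(m,im,P,z=.085,rad=.03):
    """white-tag region nearest the expected world point P: centre and long axis, mm/deg"""
    u,v=w2pix(m,[[P[0],P[1],z]])[0].astype(int);g=cv2.cvtColor(im,cv2.COLOR_RGB2GRAY)
    mask=np.zeros_like(g);k=int(rad*m['fx']/max(.1,m['T'][2,3]-z));cv2.circle(mask,(int(u),int(v)),k,1,-1)
    t,_=cv2.threshold(g[mask>0].reshape(-1,1),0,255,cv2.THRESH_OTSU)
    ys,xs=np.nonzero((g>t)&(mask>0));n,lab,st,ce=cv2.connectedComponentsWithStats(((g>t)&(mask>0)).astype(np.uint8))
    l=1+np.argmin(np.hypot(*(ce[1:]-[u,v]).T)+1e3*(st[1:,4]<100));ys,xs=np.nonzero(lab==l)
    w=pix2w(m,np.c_[xs,ys],z)[:,:2]*1000;_,s,vt=np.linalg.svd(w-w.mean(0),full_matrices=False)
    r=cv2.minAreaRect(w.astype(np.float32))
    print('pix',ce[l].round(),'world',w.mean(0).round(1),'size',np.round(r[1]),'axis',round(np.degrees(np.arctan2(vt[0,1],vt[0,0]))%180,1))
def look(name):
    s=bot.read_state();m=imaging.camera_model('wrist');im=imaging.capture('wrist')
    pickle.dump((m,im),open(name+'.pkl','wb'));cv2.imwrite(f'pics/{name}.png',im[:,:,::-1])
    R=s['tcp_rot'];print('t',s['time_s'],'tcp',np.round(np.array(s['position'])*1000,1),'phi',round(np.degrees(np.arctan2(R[1][0],R[0][0])),1),'open',round(s['opening']*87,1))
    return m,im
E
python3 - <<'E'
from h import *
m,im=look('w2');tag(m,im,(.563,-.115))
print(w2pix(m,[bot.read_state()['position']]))
E
```

```text
t 3.3 tcp [ 563.6 -114.7  150.8] phi 117.9 open 58.1
pix [314. 206.] world [ 564.9 -118.4] size [29. 61.] axis 122.8
[[315.1828106  235.20605637]]
```

View pics/w2.png

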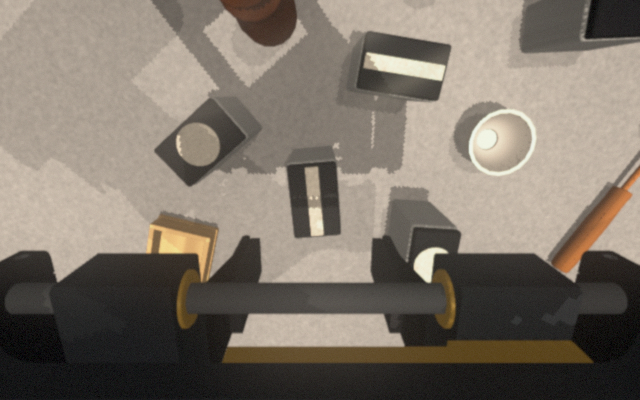

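ba's bar runs from (312,167) to (318,235), so it's centred under the tool and needs about 0.08 rad more turn. I'll grasp it and lift.

Call:
drive_tool --deltas "58 0 0 -30 0.08;58 0 0 -60 0.08;58 0 0 -90 0.08;58 0 0 -105 0.08;58 0 0 -105 0.08;36 0 0 -105 0.08;36 0 0 -105 0.08;36 0 0 -105 0.08;36 0 0 -105 0.08;36 0 0 -105 0.08;36 0 0 -95 0.08;36 0 0 -75 0.08"

```text
time_s: 4.55
position: [0.5623, -0.1135, 0.0751]
tcp_rot: [[-0.539, 0.842, -0.004], [0.842, 0.539, 0.002], [0.003, -0.002, -1.0]]
force: [-0.1, 0.1, -0.9]
opening: 0.451
grasp_force: 30.0
```

Call:
drive_tool --deltas "36 0 0 40 0;36 0 0 75 0;36 -66 -229 75 -0.34;36 -66 -229 75 -0.34;36 -66 -229 75 -0.34;36 -66 -229 75 -0.34;36 -66 -229 75 -0.34;36 -66 -229 75 -0.34;36 -66 -229 75 -0.34;36 -66 -229 75 -0.34;36 -66 -229 75 -0.34;36 -66 -229 75 -0.34"

```text
time_s: 5.75
position: [0.4982, -0.3417, 0.1508]
tcp_rot: [[-0.23, 0.973, -0.0], [0.973, 0.23, 0.0], [0.0, -0.0, -1.0]]
force: [0.3, -0.4, -1.2]
opening: 0.452
grasp_force: 30.0
```

Run:
```python
from h import *
m,im=look('w3')
c=np.array([[-31,-84],[31,-84],[31,84],[-31,84]])/1000
a=np.radians(13.3);R=np.array([[np.cos(a),-np.sin(a)],[np.sin(a),np.cos(a)]])
w=c@R.T+[.4864,-.302];print(w2pix(m,np.c_[w,np.full(4,.028)]).round())
```

```text
t 5.75 tcp [ 498.2 -341.7  150.8] phi 103.3 open 39.3
[[281. 226.]
 [345. 226.]
 [350.  38.]
 [275.  38.]]
```

View pics/w3.png

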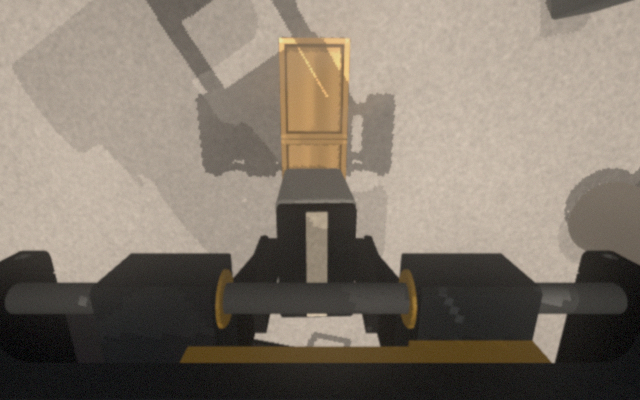

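Run:
```python
from h import *
m,im=pickle.load(open('w3.pkl','rb'))
d=np.array([-.23,.973]);t=np.array([.4982,-.3417])
print(w2pix(m,[[*(t+d*k/1000),.191] for k in (30,28,0,-28,-30)]).round())
print(w2pix(m,[[*(np.array([.488,-.3016])+d*k/1000),.028] for k in (0,84)]).round())
print(im[200:330:2,316].mean(1).astype(int).tolist())
```

```text
[[315. 210.]
 [315. 214.]
 [315. 269.]
 [315. 318.]
 [315. 321.]]
[[314. 139.]
 [314.  38.]]
[116, 113, 47, 44, 45, 54, 122, 154, 162, 165, 164, 161, 158, 145, 131, 130, 129, 132, 135, 134, 129, 131, 136, 138, 136, 135, 130, 132, 129, 127, 131, 132, 132, 129, 132, 132, 130, 130, 131, 132, 130, 101, 54, 55, 53, 57, 57, 58, 61, 62, 59, 67, 66, 63, 66, 64, 75, 167, 149, 175, 183, 179, 180, 177, 175]
```

The picture shows the tin aligned over the tray, with the tray edges at columns 279 and 350 and the tin centred at 316. I'll lower it gently.

Call:
drive_tool --deltas "36 0 0 -25 0;36 0 0 -50 0;36 0 0 -70 0;36 0 0 -80 0;36 0 0 -88 0;36 0 0 -94 0;36 0 0 -97 0;36 0 0 -98 0;36 0 0 -99 0;36 0 0 -99 0"

```text
time_s: 6.8
position: [0.4981, -0.3435, 0.053]
tcp_rot: [[-0.228, 0.974, 0.001], [0.974, 0.228, -0.001], [-0.001, 0.001, -1.0]]
force: [-1.4, 1.2, 4.1]
opening: 0.455
grasp_force: 30.0
```

Call:
drive_tool --deltas "50 0 0 -99 0;50 0 0 0 0;58 0 0 0 0"

```text
time_s: 7.1
position: [0.4997, -0.3452, 0.0509]
tcp_rot: [[-0.228, 0.974, 0.001], [0.974, 0.228, -0.001], [-0.001, 0.001, -1.0]]
force: [0.0, 0.3, 0.2]
opening: 0.596
grasp_force: 0.0
```

My first row there wrongly repeated -99, so the arm dipped briefly. I'll rise and check the tin and tray.

Call:
drive_tool --deltas "60 0 0 20 0;60 0 0 60 0;60 0 0 100 0;60 0 0 140 0;60 30 100 140 0;60 30 100 140 0;60 30 100 140 0;60 30 100 140 0"

```text
time_s: 7.9
position: [0.5284, -0.242, 0.1933]
tcp_rot: [[-0.231, 0.973, 0.002], [0.973, 0.231, -0.002], [-0.002, 0.002, -1.0]]
force: [0.1, 0.0, 0.2]
opening: 0.691
grasp_force: 0.0
```

Run:
```python
from h import *
m,im=look('w4');print(w2pix(m,[[.498,-.343,.091]]));tag(m,im,(.498,-.343),z=.091)
print(imaging.capture('scene').shape);im=imaging.capture('scene')[120:280,180:390]
cv2.imwrite('pics/s4.png',cv2.resize(im,None,fx=3,fy=3)[:,:,::-1])
```

```text
t 7.9 tcp [ 528.4 -242.   193.3] phi 103.4 open 60.1
[[260.07686056 280.47807027]]
pix [262. 269.] world [ 497.2 -330.7] size [ 8. 30.] axis 99.1
(400, 640, 3)
```

View pics/s4.png

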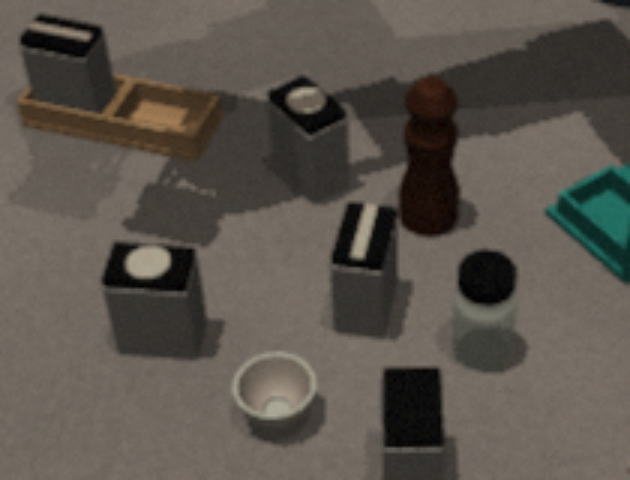

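The tin stands upright and fully down in the tray slot, and everything else is untouched. Next is bb.

Call:
drive_tool --deltas "60 44 244 0 -1.47;60 44 244 0 -1.47;60 44 244 0 -1.47;60 44 244 0 -1.47;60 44 244 0 -1.47;60 44 244 0 -1.47;60 44 244 0 -1.47;60 44 244 -43 -1.47;60 44 244 -43 -1.47;60 44 244 -43 -1.47;60 44 244 -43 -1.47;60 44 244 -43 -1.47"

```text
time_s: 9.25
position: [0.5723, -0.0005, 0.1488]
tcp_rot: [[0.946, 0.325, 0.0], [0.325, -0.946, -0.0], [0.0, 0.0, -1.0]]
force: [-0.9, -0.1, -0.9]
opening: 0.688
grasp_force: 0.0
```

Run:
```python
from h import *
m,im=look('w5');tag(m,im,(.572,.002),rad=.024);tag(m,im,(.572,.002),rad=.034)
```

```text
t 9.25 tcp [ 5.723e+02 -5.000e-01  1.488e+02] phi 19.0 open 59.9
pix [313. 202.] world [572.8   1.9] size [52. 10.] axis 18.8
pix [312. 203.] world [571.2   2.2] size [72. 74.] axis 110.1
```

Call:
drive_tool --deltas "58 0 2 -30 0;58 0 2 -60 0;58 0 2 -90 0;58 0 2 -103 0;58 0 2 -103 0;36 0 2 -103 0;36 0 2 -103 0;36 0 2 -103 0;36 0 2 -103 0;36 0 2 -103 0;36 0 2 -93 0;36 0 2 -73 0"

```text
time_s: 10.5
position: [0.57, 0.0032, 0.075]
tcp_rot: [[0.946, 0.325, -0.004], [0.325, -0.946, 0.001], [-0.004, -0.002, -1.0]]
force: [-0.1, -0.3, -0.0]
opening: 0.452
grasp_force: 30.0
```

Call:
drive_tool --deltas "36 0 0 40 0;36 0 0 75 0.1;36 -92 -263 75 1.47;36 -92 -263 75 1.47;36 -92 -263 75 1.47;36 -92 -263 75 1.47;36 -92 -263 75 1.47;36 -92 -263 75 1.47;36 -92 -263 75 1.47;36 -92 -263 75 1.47;36 -92 -263 75 1.47;36 -92 -263 75 1.47"

```text
time_s: 11.7
position: [0.4792, -0.26, 0.1509]
tcp_rot: [[-0.232, 0.973, -0.001], [0.973, 0.232, 0.001], [0.001, -0.001, -1.0]]
force: [-0.0, 0.3, -0.5]
opening: 0.451
grasp_force: 30.0
```

Call:
drive_tool --deltas "36 0 0 0 0.05;36 0 0 0 0.05;36 0 0 0 0.05"

```text
time_s: 12.0
position: [0.4796, -0.2599, 0.1509]
tcp_rot: [[-0.275, 0.961, -0.0], [0.961, 0.275, 0.0], [0.0, -0.0, -1.0]]
force: [-0.2, 0.2, -1.5]
opening: 0.45
grasp_force: 30.0
```

Call:
drive_tool --deltas "36 -1 -1 -20 -0.047;36 -1 -1 -45 -0.047;36 -1 -1 -68 -0.047;36 -1 -1 -80 -0.047;36 -1 -1 -88 -0.047;36 -1 -1 -94 -0.047;36 -1 -1 -97 -0.047;36 -1 -1 -98 -0.047;36 -1 -1 -99 -0.047;36 -1 -1 -99 -0.047"

```text
time_s: 13.0
position: [0.4793, -0.2616, 0.053]
tcp_rot: [[-0.231, 0.973, 0.001], [0.973, 0.231, -0.001], [-0.001, 0.001, -1.0]]
force: [-0.2, 0.0, 3.3]
opening: 0.449
grasp_force: 30.0
```

Call:
drive_tool --deltas "50 0 0 0 0;54 0 0 0 0;58 0 0 0 0;58 0 0 20 0;58 0 0 60 0;58 0 0 98 0;58 -12 144 98 -0.61;58 -12 144 98 -0.61;58 -12 144 98 -0.61;58 -12 144 98 -0.61;58 -12 144 98 -0.61;58 -12 144 98 -0.61"

```text
time_s: 14.2
position: [0.4674, -0.1177, 0.1499]
tcp_rot: [[0.366, 0.931, 0.001], [0.931, -0.366, -0.001], [-0.0, 0.001, -1.0]]
force: [-1.1, 0.2, -0.5]
opening: 0.664
grasp_force: 0.0
```

Run:
```python
from h import *
m,im=look('w6');tag(m,im,(.467,-.116),rad=.018);tag(m,im,(.467,-.116),rad=.022)
```

```text
t 14.2 tcp [ 467.4 -117.7  149.9] phi 68.5 open 57.8
pix [312. 201.] world [ 465.8 -115.6] size [31. 31.] axis 32.8
pix [312. 201.] world [ 465.7 -115.6] size [31. 31.] axis 47.7
```

Call:
drive_tool --deltas "58 -1 2 -30 0;58 -1 2 -60 0;58 -1 2 -90 0;58 -1 2 -104 0;58 -1 2 -104 0;36 -1 2 -104 0;36 -1 2 -104 0;36 -1 2 -104 0;36 -1 2 -104 0;36 -1 2 -104 0;36 -1 2 -94 0;36 -1 2 -64 0"

```text
time_s: 15.45
position: [0.4638, -0.1141, 0.0847]
tcp_rot: [[0.368, 0.93, -0.006], [0.93, -0.368, 0.003], [0.001, -0.006, -1.0]]
force: [0.3, -0.6, -1.7]
opening: 0.455
grasp_force: 30.0
```

Call:
drive_tool --deltas "36 0 0 45 0;36 0 0 90 0;36 0 0 135 0;36 30 60 135 0.22;36 60 325 135 0.22;36 60 325 135 0.22;36 60 325 135 0.22;36 60 325 135 0.22;36 60 325 135 0.22;36 60 325 135 0.22;36 60 325 135 0.22;36 60 325 135 0.22"

```text
time_s: 16.65
position: [0.5249, 0.2103, 0.2207]
tcp_rot: [[0.154, 0.988, -0.001], [0.988, -0.154, -0.001], [-0.001, -0.001, -1.0]]
force: [-0.2, -0.7, -1.5]
opening: 0.454
grasp_force: 30.0
```

Run:
```python
from h import *
m,im=look('w7')
def rk(p,a,pts):
    pts=np.array(pts,float)/1000;c,s=np.cos(a),np.sin(a)
    return np.c_[p[0]+c*pts[:,0]-s*pts[:,1],p[1]+s*pts[:,0]+c*pts[:,1],pts[:,2]]
pts=[(x,y,28) for x in(-75,-70,-20,-15,15,20,70,75) for y in (-42,)]+[(-80,42,100),(80,42,100),(-80,-50,6),(80,-50,6)]
for q in w2pix(m,rk((.540,.302),np.radians(-8.8),pts)).round(): print(q)
cv2.imwrite('pics/w7z.png',cv2.resize(im[:240,140:500],None,fx=2.2,fy=2.2,interpolation=cv2.INTER_CUBIC)[:,:,::-1])
```

```text
t 16.65 tcp [524.9 210.3 220.7] phi 81.1 open 39.5
[248. 122.]
[252. 122.]
[298. 122.]
[303. 122.]
[330. 122.]
[335. 122.]
[380. 122.]
[385. 122.]
[219.  25.]
[414.  25.]
[248. 128.]
[385. 128.]
```

View pics/w7z.png

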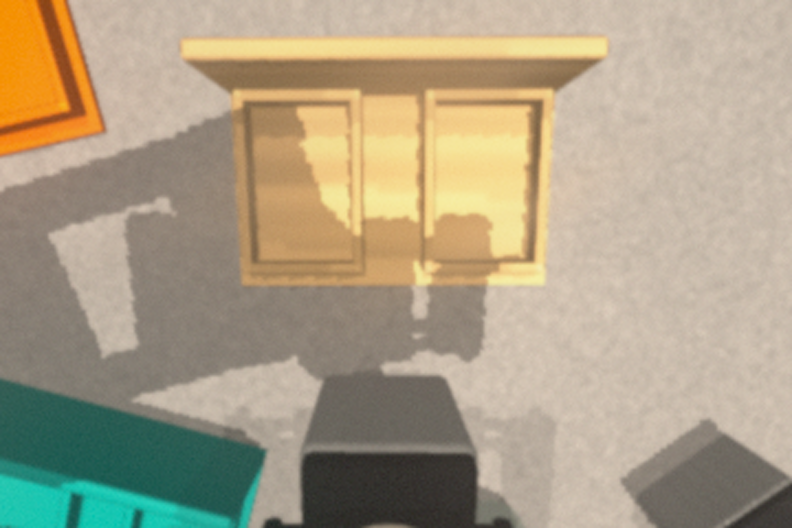

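The rack's panel top sits at pixel columns 223–416, row 26, which puts the rack at about (543, 301.5) mm with the yaw already right. Placing ra in slot 0.

Call:
drive_tool --deltas "36 -26 98 0 0;36 -26 98 0 0;36 -26 98 0 0;36 -26 98 -40 0;36 -26 98 -80 0;36 -26 98 -110 0;36 -26 98 -120 0;36 -26 98 -120 0;36 -26 98 -120 0"

```text
time_s: 17.6
position: [0.5012, 0.3074, 0.1021]
tcp_rot: [[0.158, 0.988, 0.002], [0.988, -0.158, 0.001], [0.001, 0.002, -1.0]]
force: [0.4, 0.1, -1.2]
opening: 0.452
grasp_force: 30.0
```

Call:
drive_tool --deltas "36 -2 1 -10 0;36 -2 1 -20 0;36 -2 1 -28 0;36 -2 1 -36 0;36 -2 1 -42 0;36 -2 1 -46 0;36 -2 1 -48 0;36 -2 1 -49 0;36 -2 1 -49 0"

```text
time_s: 18.5
position: [0.4975, 0.3087, 0.0528]
tcp_rot: [[0.156, 0.988, -0.0], [0.988, -0.156, -0.0], [-0.0, -0.0, -1.0]]
force: [-2.8, -0.9, 4.5]
opening: 0.454
grasp_force: 30.0
```

Call:
drive_tool --deltas "50 0 0 0 0;54 0 0 0 0;56 0 0 0 0;56 0 0 20 0;56 0 0 60 0;56 0 0 105 0;56 0 0 150 0;56 0 -50 165 0;56 50 -200 165 0;56 50 -200 165 0;56 50 -200 165 0;56 50 -200 165 0"

```text
time_s: 19.7
position: [0.5501, 0.104, 0.217]
tcp_rot: [[0.161, 0.987, 0.003], [0.987, -0.161, -0.002], [-0.001, 0.003, -1.0]]
force: [-0.2, 0.3, 0.4]
opening: 0.641
grasp_force: 0.0
```

Call:
drive_tool --deltas "58 127 -227 0 0.57;58 127 -227 0 0.57;58 127 -227 0 0.57;58 127 -227 0 0.57;58 127 -227 -67 0.57;58 127 -227 -67 0.57;58 127 -227 -67 0.57;58 127 -227 -67 0.57;58 127 -227 -67 0.57"

```text
time_s: 20.6
position: [0.6752, -0.1168, 0.151]
tcp_rot: [[-0.402, 0.915, 0.001], [0.915, 0.402, 0.0], [-0.0, 0.001, -1.0]]
force: [0.3, -0.8, -0.0]
opening: 0.666
grasp_force: 0.0
```

Run:
```python
from h import *
m,im=look('w8');tag(m,im,(.6745,-.1175),rad=.018);tag(m,im,(.6745,-.1175),rad=.022)
# lid outline: dark (lid+tag) region in image
g=cv2.cvtColor(im,cv2.COLOR_RGB2GRAY);print(g[140:250:5,313].tolist(),g[203,260:370:5].tolist(),g[175,260:370:5].tolist())
```

```text
t 20.6 tcp [ 675.2 -116.8  151. ] phi 113.7 open 57.9
pix [315. 203.] world [ 675.1 -117.6] size [31. 32.] axis 109.4
pix [314. 203.] world [ 675.  -117.6] size [31. 32.] axis 111.0
[112, 110, 91, 91, 94, 46, 47, 50, 53, 157, 158, 160, 131, 132, 225, 213, 202, 62, 60, 66, 150, 147] [151, 150, 150, 152, 152, 153, 114, 118, 131, 134, 128, 129, 132, 132, 132, 93, 143, 150, 151, 151, 149, 149] [156, 163, 161, 175, 171, 168, 86, 47, 54, 46, 49, 49, 52, 52, 49, 48, 141, 158, 164, 169, 164, 169]
```

Call:
drive_tool --deltas "58 0 -1 -30 0;58 0 -1 -60 0;58 0 -1 -90 0;58 0 -1 -105 0;58 0 -1 -105 0;36 0 -1 -105 0;36 0 -1 -105 0;36 0 -1 -105 0;36 0 -1 -105 0;36 0 -1 -105 0;36 0 -1 -95 0;36 0 -1 -65 0"

```text
time_s: 21.85
position: [0.6716, -0.1183, 0.0819]
tcp_rot: [[-0.401, 0.916, -0.008], [0.916, 0.401, 0.003], [0.006, -0.006, -1.0]]
force: [0.8, 0.1, -1.0]
opening: 0.451
grasp_force: 30.0
```

Call:
drive_tool --deltas "36 0 0 45 0;36 0 0 90 0;36 0 0 135 0;36 -88 413 135 -0.57;36 -88 413 135 -0.57;36 -88 413 135 -0.57;36 -88 413 135 -0.57;36 -88 413 135 -0.57;36 -88 413 135 -0.57;36 -88 413 135 -0.57;36 -88 413 135 -0.57;36 -88 413 135 -0.57"

```text
time_s: 23.05
position: [0.5846, 0.2981, 0.2198]
tcp_rot: [[0.153, 0.988, -0.001], [0.988, -0.153, 0.001], [0.001, -0.002, -1.0]]
force: [0.3, -0.9, -1.0]
opening: 0.453
grasp_force: 30.0
```

Call:
drive_tool --deltas "36 0 0 0 0;36 0 0 0 0;36 0 0 0 0"

```text
time_s: 23.35
position: [0.587, 0.2925, 0.2197]
tcp_rot: [[0.158, 0.988, -0.0], [0.988, -0.158, -0.001], [-0.001, -0.0, -1.0]]
force: [0.7, -0.5, -1.3]
opening: 0.45
grasp_force: 30.0
```

Call:
drive_tool --deltas "36 0 2 -40 0;36 0 2 -80 0;36 0 2 -110 0;36 0 2 -118 0;36 0 2 -118 0;36 0 2 -118 0"

```text
time_s: 23.95
position: [0.5886, 0.2954, 0.1034]
tcp_rot: [[0.158, 0.988, 0.003], [0.988, -0.158, 0.001], [0.001, 0.003, -1.0]]
force: [0.5, 0.5, -1.0]
opening: 0.45
grasp_force: 30.0
```

Call:
drive_tool --deltas "36 -1 -1 -10 0;36 -1 -1 -20 0;36 -1 -1 -28 0;36 -1 -1 -36 0;36 -1 -1 -42 0;36 -1 -1 -46 0;36 -1 -1 -48 0;36 -1 -1 -49 0;36 -1 -1 -50 0;36 -1 -1 -50 0"

```text
time_s: 24.95
position: [0.5859, 0.2949, 0.0525]
tcp_rot: [[0.156, 0.988, 0.0], [0.988, -0.156, 0.0], [0.0, 0.0, -1.0]]
force: [-2.0, -0.1, 3.2]
opening: 0.45
grasp_force: 30.0
```

Call:
drive_tool --deltas "50 0 0 0 0;54 0 0 0 0;56 0 0 0 0;56 0 0 20 0;56 0 0 60 0;56 0 0 105 0;56 0 0 150 0;56 0 -50 195 0;56 -30 -100 240 0;56 -30 -120 240 0;56 -30 -120 240 0;56 -30 -120 240 0"

```text
time_s: 26.15
position: [0.5562, 0.1739, 0.2929]
tcp_rot: [[0.159, 0.987, 0.002], [0.987, -0.159, 0.001], [0.001, 0.002, -1.0]]
force: [0.4, 0.6, -0.1]
opening: 0.643
grasp_force: 0.0
```

Run:
```python
from h import *
m,im=look('w9')
for P in [(.4985,.3084),(.5875,.2946)]: tag(m,im,P,z=.091,rad=.02)
ms=imaging.camera_model('scene');s=imaging.capture('scene')
for P in [(.4985,.3084),(.5875,.2946),(.498,-.343),(.4785,-.261)]: tag(ms,s,(P[0],P[1]+.004),z=.091,rad=.022*1.0)
# bystanders: image change in their region since start
a=cv2.imread('pics/scene0.png')[:,:,::-1]
for n,(u,v) in dict(plain=(317,265),mill=(323,170),jar=(342,222),ram=(272,250)).items():
    c=a[v-15:v+15,u-12:u+12];r=cv2.matchTemplate(np.ascontiguousarray(s[v-25:v+25,u-22:u+22]),np.ascontiguousarray(c),cv2.TM_CCOEFF_NORMED)
    _,mx,_,l=cv2.minMaxLoc(r);print(n,round(mx,3),l[0]-10,l[1]-10)
```

```text
t 26.15 tcp [556.2 173.9 292.9] phi 80.9 open 56.0
pix [237.  46.] world [495.9 314.6] size [30. 17.] axis 5.1
pix [324.  49.] world [586.1 296.9] size [29. 31.] axis 1.9
pix [450. 222.] world [487.  312.7] size [31. 51.] axis 153.6
pix [428. 252.] world [584.  297.1] size [31. 30.] axis 142.3
pix [200. 125.] world [ 476.7 -357.8] size [64. 69.] axis 77.6
pix [230. 130.] world [ 456.9 -275.9] size [64. 74.] axis 74.3
plain 0.99 0 0
mill 0.989 0 0
jar 0.99 0 0
ram 0.997 0 0
```

Run:
```python
from h import *
m,im=pickle.load(open('w9.pkl','rb'));ms=imaging.camera_model('scene');s=imaging.capture('scene')
for nm,mm,i,P in [('ra w',m,im,(.4985,.3084)),('ra s',ms,s,(.4965,.3084)),('ba s',ms,s,(.4965,-.339)),('bb s',ms,s,(.477,-.257))]:
    u,v=w2pix(mm,[[*P,.091]])[0].astype(int);g=cv2.cvtColor(i,cv2.COLOR_RGB2GRAY);k=22 if nm[-1]=='w' else 13
    c=g[v-k:v+k+1,u-k:u+k+1];print(nm,u,v);print('\n'.join(' '.join('%3d'%x for x in r[::2]) for r in c[::2]))
```

```text
ra w 240 51
175 127  81  85  86  85  82  79  83  82  78  82  78  79  77  79  74  76  72  73 114  95 102
170 131  83  80  81  79  82  81  80  83  78  79  80  74  76  75  75  76  73  68 111  97  98
170 131  81  81  83  79  81  78  80  82  76  77  76  74  74  71  72  73  72  70 115  96  97
165 137  85  78  80  78  79  85 106 121 130 123  99  81  73  72  74  70  71  65 118  99  96
165 148  81  80  80  83 114 172 211 218 218 219 210 169 110  79  71  70  75  66 119 100  97
168 157  87  75  78 128 203 222 224 226 226 225 225 222 212 134  79  72  73  72 124 101  99
169 160  82  79 116 210 224 226 225 226 225 225 223 225 227 214 138  76  69  68 123 103  98
169 159  83  83 187 226 226 225 223 227 227 228 225 226 226 227 212 112  74  66 121 104 100
173 163  88 112 217 224 226 225 224 227 227 224 228 229 225 225 225 182  82  67 122 105 100
168 160  88 156 223 224 226 227 226 225 226 226 226 226 226 225 225 215 102  72 121 103  96
168 158  96 185 225 225 226 227 225 225 224 226 226 226 224 220 210 208 123  69 102  99  94
171 164 102 190 225 225 229 226 226 225 224 213 209 183 175 173 163 156 117 
[... 2718 characters left out ...]
 105 112 109 111 110 110 112
106 108 104 104 107 110 106 106 105 112 108 112 111 114
108 108 106 105 110 105 110 110 112 112 108 115 110 109
105  88  18  38  63  74  90 103 114 111 109 111 111 111
109 131 105  64  24  18  12  16  23  53  72  80 103 110
 75 124 148 160 161 139 128 125  77  35  12   9  23 110
 15  12  11  28  61  97 113 138 160 161 153  62  28 104
 12  14  15  11  13  15  12  11  16  49  69   8  56  85
 23   6   6   0   5   0  13  10  12  12  10  48  44  81
 67  90  78  64  86  35   5   1   8   5  23  52  43  60
 56  51  54  54  54  63  76  78  65  74  55  43  46  56
 54  56  53  57  54  53  53  54  53  50  51  44  45  43
 55  53  53  55  53  53  55  53  54  50  47  40  40  42
```

All four lids look level and sit where expected, and the bystanders haven't moved. Handing in.

```bash
python3 -c "
from rig import bot
print(bot.hand_in())"
```

```text
the job is handed in; nothing more can be done
None
```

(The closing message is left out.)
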